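# Pin the sprung stop, then hold a block against it

### The arm

A 6-joint arm with a two-finger parallel gripper is mounted at the origin on a cart in front of the work surface, level with it; the furniture and walls round the work are solid. World frame = base frame: x ahead of the robot, y to its left, z up, the work surface at z = 0. Lengths are in mm, angles in rad, forces in N, time in s.
With the tool pointing down it reaches from about 400 to 925 mm from the base axis. Payload 12.5 kg.
Tool frame: the origin (TCP) lies on the centre line of the jaws, within the pads' length; the fingertips stand 8 mm ahead of it and the grasp point (between the pads) lies 11 mm behind it (ctrl.tcp_to_tips is the distance from the TCP to the fingertips, in mm); z points along the fingers, y is the line along which they close (so a half turn about z gives the same grasp; the last joint's range is limited). The gripper opens to 95 mm and grips with 3 to 60 N. Pads are 20 mm wide; open, the fingers measure 119 mm over their backs; the gripper's body (75 mm by 180 mm) begins 59 mm behind the grasp point.
Start: joints at [1.029, 0.491, 1.559, -0, 1.092, -0.106], TCP at [263.821, 566.608, 222.661] pointing down, gripper open.
Joint ranges: [-3.1, 3.1], [-0.84, 2.19], [0.05, 2.79], [-1.13, 4.28], [0.06, 2.93], [-2.69, 2.69]. Speed limits (rad/s): [2.22, 2.22, 2.79, 3.14, 3.14, 3.14].

### API

Orientations are given as a unit quaternion [w, x, y, z].
In Python, from workcell import ctrl gives the robot as it stands. The module is installed in compiled form; this text tells all that it offers.
- The arm moves only by the tool play_rows, never from a script. Its argument "deltas" is a list that holds one entry, the list of rows, each a list of 7 numbers: the opening, from 0 (shut) to 1 (fully open), then the shift along the world's x, y, z as a fraction of full scale, then the turn, a rotation vector about the world's x, y, z as a fraction of full scale. In form: [[[claw, x, y, z, ax, ay, az], ...]]. A call has 1 to 10 rows; each row is the pose to reach, as a shift and turn from the pose commanded when the call began, turning the shorter way round; what a row does not reach only later rows make up. Full scale, the value 1, is 750 mm for a shift and 180 degrees for a turn. A row lasts 1/10 s, in which the tool goes at most 50 mm and 8.59 degrees, less where a joint would pass 70% of its speed; a pose out of reach is approached as far as the arm can. A call with a number of a shift or a turn outside -1 to 1 is refused whole. A call with a gripper value outside its range is refused whole. The fingers move at their own pace and stop on an object; "force" is the grip in N (left out, the last holds). Time passes only in rows, so rows that repeat a pose let the fingers close. It gives the time, the measured TCP pose, the force, the opening and the grip force at its end, in the units of the state.
- ctrl.state(): the state, without advancing time (a new reading comes with each control period).
- ctrl.get_image(name): name is "scene" or "top"; returns (picture, depth): 384x512x3 uint8, blue, green, red; 384x512 float32, mm along the optical axis (not along the pixel's ray), 0 where there is no reading.
- ctrl.calibration(name): a dict with "fov_y" (degrees; the focal length in pixels is half the picture's height over the tangent of half this angle, whatever the lens; pixels are square), "cx", "cy" (the principal point, pixels), "position" and "attitude" of the camera in the world. Camera axes: x right, y down, z forward; pixel columns grow to the right and rows downward; lengths in mm; the calibration is good to about 2 mm. A picture is of the moment at which its call begins. calibration takes no time and is no camera call.
- ctrl.job_done(): hands the job in; it is judged then, once.
The state is a dict: "time_s": time; "joint_positions": joint angles; "joint_vel": joint speeds; "joint_efforts": joint torques, N m; "tcp_pos": TCP position; "ee_rot": TCP orientation; "force": force on the tool from outside, world axes, zero at the start; "moment": the same for the moment, N m; "gripper_width": opening from 0.0 (shut) to 1.0 (fully open); "grasp_force": force on a finger pad.
Only numpy, scipy, OpenCV 4.12 (cv2) and the standard library are available. Lean on these libraries where they do the work, as an engineer would, in place of code of your own. Each camera call takes 0.05 s, during which the arm holds its last target. There are 200 camera calls.

### The job

Lock the jig's sliding stop by pushing the red-handled pin fully home through the blue fork and the stop's tongue, and let go of the pin. Then lay the dark wooden block from beside the jig flat on the jig's bed, lengthwise between the two black lines with one end against the middle of the rubber pad, and press it square against the pad so that the pad itself feels a steady 10 N or so (its spring then gives about 7 mm; never more than 25 N), so that a colleague can drive screws into it. Finish while still holding the block and pressing: do not let go or back off at the end, and leave the jars, the drink can and the tape roll where they are.

Things in the scene. Friction and masses are not known exactly. Their poses are not given: they have to be found in the camera images.
- jig: Fixed jig: plywood bed 325 x 120 x 12 mm with two lengthwise black lines 62 mm apart, a blue fork and a sprung stop at one end. Origin on the bench, under the bed's middle line, below the free face of the pad. x axis: the pressing direction, towards pad and fork (within 0.3 rad of world x); z up. Bed x -190 to 135 mm, top z = 12 mm, empty from x = -190 mm to the pad.
- fork_hole (a point): Centre of the mouth of the vertical hole in the blue fork's upper plate (44 x 60 mm), on its top face (jig x 100, y 0, z 44 mm). 15 mm wide with a 2 mm chamfer; runs on through the stop's tongue and the lower plate down to the bed, 32 mm deep in all. Axes as the jig's.
- stop_slide (a joint): Sliding of the whole aluminium stop (tongue, upright, pad) along the jig's +x, in m; 0 at the start, its hole then in line with the fork's. Without the pin a push over about 2 N slides it back, up to 0.030, and it stays there; with the pin home it has up to 3 mm of play. Its upright stands at jig x 30 to 42 mm, up to z 52 mm.
- stop_pad: The black rubber pad on the stop, 60 mm wide (y) and 36 mm high, its middle 34 mm above the bench. Origin at the middle of its face, x axis as the jig's. It is sprung: it gives 1 mm along the jig's +x for each 1.5 N of push, up to 12 mm (so 10 N is about 6.7 mm). A block also pressed down on the bed loses part of the wrist's push to friction.
- pin: Loose headed steel pin, chamfered tip, 70 g, upright in its holder at the start. Origin at the tip, z up the pin. Shaft 12 mm in diameter, 29 mm long; then a collar 26 mm in diameter, 5 mm thick; then a red handle 20 mm in diameter, 28 mm high (34 to 62 mm above the tip).
- pin_collar (a point): Centre of the underside of the pin's collar, 29 mm above the tip. When the pin is fully home this rests on the fork's upper plate, at fork_hole.
- holder_hole (a point): Centre of the mouth of the 15 mm hole in the pale wooden pin holder, a fixed block 56 x 56 x 36 mm; its top is 36 mm above the bench and carries the pin's collar at the start. The holder stands on one side of the jig, the block lies on the other; which side varies.
- block: Loose dark wooden block, 58 mm (its x) by 120 mm (its y, lengthwise) by 45 mm high, 0.15 to 0.31 kg, flat on the bench beside the jig. Origin at the centre of its underside, z up. On the bed its origin is at z = 12 mm; with an end touching the unpressed pad, at jig x = -60 mm. Its two ends are equal.
- grey_lid_jar: Bystander: clear jar with a grey lid, 80 x 142 mm high. Origin at the centre of its underside.
- yellow_lid_jar: Bystander: clear jar with a yellow lid, 86 x 102 mm high. Origin at the centre of its underside.
- drink_can: Bystander: red drink can, 66 x 120 mm high. Origin at the centre of its underside.
- tape_roll: Bystander: roll of masking tape lying flat, 104 mm across, 25 mm high. Origin at the centre of its underside.
Mind the look-alikes: they are no part of the job. Leave any orange or yellow look-alike of the block alone.

How it is judged:
By the outcome, as a careful person would: the job done as asked, in the order asked, and still so for the second after the job is handed in, while the arm keeps its last pose, push and grip.
It also fails if it takes over 72 s, if anything falls off the work surface, if the arm or the gripper's body presses on something with over 40 N, if the wrist force passes 120 N, or if a joint passes its speed limit or range.

## Working session

There is one attempt and no reset: what is moved stays moved. The work goes in short steps, Python scripts to look and compute and a tool call to move; the robot and the scene stay as the last step left them, time stands still between calls to the robot, and variables do not carry over. Pictures are saved under pics/ and viewed, at most 10 in all, crops included, and the job is handed in when it is done.

Besides the shell and the picture viewer there is one more tool, called after "Request:" by a JSON object that holds its "name" and its "arguments", one argument or row to a line. play_rows: Moves the arm, as the interface text tells. Its arguments: {"type":"object","properties":{"deltas":{"type":"array"},"force":{"type":"number"}},"required":["deltas"]}

```bash
mkdir -p pics; cat > h.py <<'E'
import numpy as np, cv2
from workcell import ctrl
from scipy.spatial.transform import Rotation as R
def grab(n):
    im,d=ctrl.get_image(n); c=ctrl.calibration(n); return im,d,c
def rot(c):
    a=np.array(c["attitude"],float)
    return a if a.shape==(3,3) else R.from_quat(a[[1,2,3,0]]).as_matrix()
def rays(c,uv):
    uv=np.atleast_2d(np.array(uv,float)); f=192/np.tan(np.radians(c["fov_y"])/2)
    return np.c_[(uv[:,0]-c["cx"])/f,(uv[:,1]-c["cy"])/f,np.ones(len(uv))]@rot(c).T
def onz(c,uv,z):
    r=rays(c,uv); p=np.array(c["position"]); return p+r*((z-p[2])/r[:,2])[:,None]
def cloud(c,d):
    v,u=np.mgrid[0:384,0:512]; r=rays(c,np.c_[u.ravel(),v.ravel()])
    return (np.array(c["position"])+r*d.reshape(-1,1)).reshape(384,512,3)
E
python3 - <<'E'
from h import *
for n in ("top","scene"):
    im,d,c=grab(n); print(n,c); np.savez(f"{n}0.npz",im=im,d=d)
    cv2.imwrite(f"pics/{n}0.png",cv2.resize(im,(800,600)))
print(ctrl.state(),ctrl.tcp_to_tips)
E
```

```text
top {'fov_y': 48.05810205543922, 'cx': 259.5048721927834, 'cy': 198.4065345734049, 'position': array([-467.95501789,  443.02066509, 1391.40086994]), 'attitude': array([ 0.18893179, -0.53633015,  0.77576234, -0.27358279])}
scene {'fov_y': 44.31259663504617, 'cx': 255.50207795279692, 'cy': 189.16050654308037, 'position': array([ -651.122654  , -1109.38832847,   959.09689402]), 'attitude': array([-0.47744091,  0.78774632, -0.33870118,  0.1918005 ])}
{'time_s': 0.1, 'joint_positions': array([ 1.02940861e+00,  4.91522921e-01,  1.55938356e+00, -9.59341523e-07,
        1.09171350e+00, -1.05583586e-01]), 'joint_vel': array([-2.11686020e-03, -2.07785212e-03, -2.12545758e-03, -1.93646210e-05,
        8.49696391e-04,  1.07304945e-03]), 'joint_efforts': array([ 2.56196035e-03, -6.13625407e+01, -2.58603680e+01,  6.93785353e-02,
        4.69889492e-02, -5.98991687e-05]), 'tcp_pos': array([263.70001003, 566.41687045, 222.10719887]), 'ee_rot': array([-1.62876832e-04,  2.16181532e-01,  9.76353052e-01, -4.87157809e-04]), 'force': array([1.01668366, 0.24656762, 0.49700666]), 'moment': array([ 0.01920799,  0.03606632, -0.05978348]), 'grasp_force': 0.0, 'gripper_width': 0.9995583774205065} 8.0
```

View pics/top0.png

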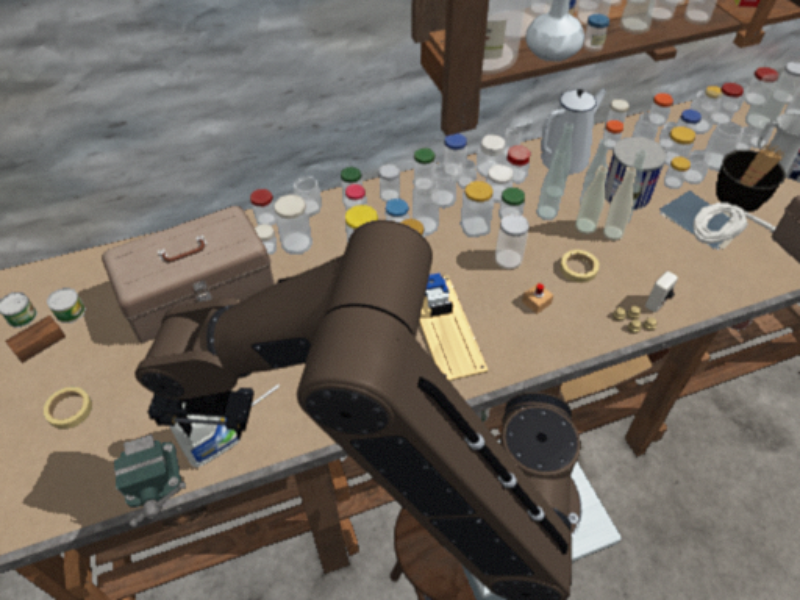

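View pics/scene0.png

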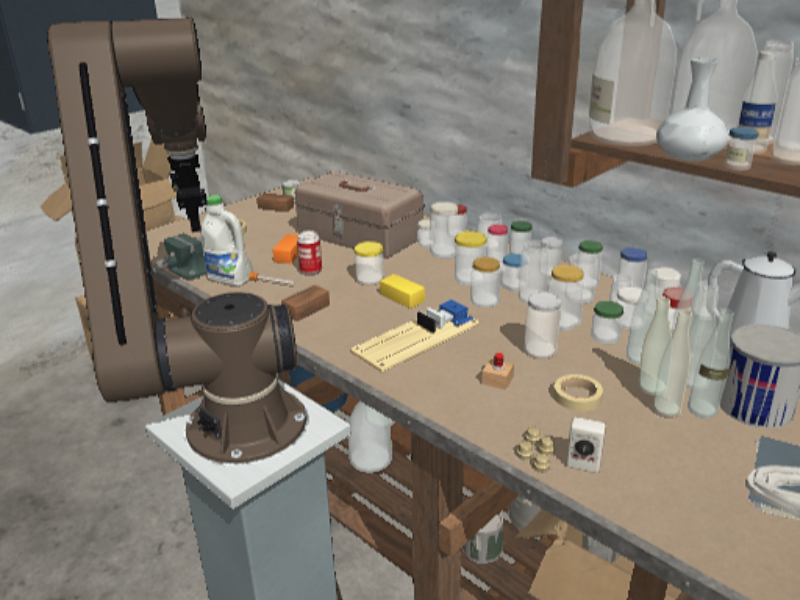

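The top view shows the jig at (450,335), the red pin in its holder at (540,295) and the arm hiding the block. In the scene view, the candidates for the block are dark brown at (306,302), orange at (287,248), yellow at (402,290), and a far brown piece at (275,202) by the toolbox. The dark one at (306,302), beside the jig on the side opposite the holder, fits. I'll measure it and confirm with a crop.

```bash
cat > m.py <<'E'
from h import *
S=np.load("scene0.npz"); T=np.load("top0.npz"); cs=ctrl.calibration("scene"); ct=ctrl.calibration("top")
for n,D,c in(("scene",S,cs),("top",T,ct)):
    P=cloud(c,D["d"]); im=D["im"]; hsv=cv2.cvtColor(im,cv2.COLOR_BGR2HSV); h,s,v=[hsv[...,i].astype(int) for i in range(3)]
    work=(P[...,0]>250)&(P[...,0]<950)&(abs(P[...,1])<450)&(D["d"]>0)
    X=lambda m:P[m&work]
    for nm,m in (("red",((h<6)|(h>174))&(s>190)&(v>90)),("blue",(h>105)&(h<125)&(s>150)),("bedish",(h>18)&(h<30)&(s>60)&(s<150)&(v>170)&(P[...,2]>6)&(P[...,2]<20)),("brown",(h<14)&(s>90)&(s<190)&(v<130)&(P[...,2]>35)&(P[...,2]<55))):
        mm=(m&work).astype(np.uint8); k,l,st,ce=cv2.connectedComponentsWithStats(mm)
        for i in range(1,k):
            if st[i,4]>12:
                q=P[l==i]; print(n,nm,st[i],"med",np.median(q,0).round(),"min",q.min(0).round(),"max",q.max(0).round())
c=S["im"][165:260,150:350]; cv2.imwrite("pics/c1.png",cv2.resize(c,(800,380),interpolation=cv2.INTER_CUBIC))
E
python3 m.py
```

```text
scene red [195 155  11  19  66] med [551. 433.  51.] min [523. 419.  18.] max [583. 448. 103.]
scene red [317 226   5   8  27] med [ 479. -294.   64.] min [ 468. -298.   46.] max [ 488. -283.   72.]
scene blue [282 192  19  15 142] med [613. -59.  40.] min [592. -85.  12.] max [641.  -5.  49.]
scene bedish [225 204  81  33 984] med [440. -38.  10.] min [ 324. -103.    6.] max [649.  45.  18.]
scene brown [186 183  19   9  53] med [413. 301.  43.] min [366. 284.  36.] max [457. 320.  48.]
scene brown [190 189  16   9  22] med [387. 262.  38.] min [350. 255.  35.] max [431. 267.  43.]
top red [344 182   4   4  13] med [ 479. -287.   68.] min [ 470. -299.   60.] max [ 486. -278.   74.]
top blue [273 175  13  11  74] med [609. -54.  42.] min [594. -80.  13.] max [637. -19.  50.]
top bedish [ 269  176   43   67 1203] med [432. -26.  12.] min [ 325. -101.    6.] max [648.  40.  20.]
top bedish [270 197   5   5  15] med [550.   5.  12.] min [539.  -6.   9.] max [559.  15.  20.]
```

View pics/c1.png

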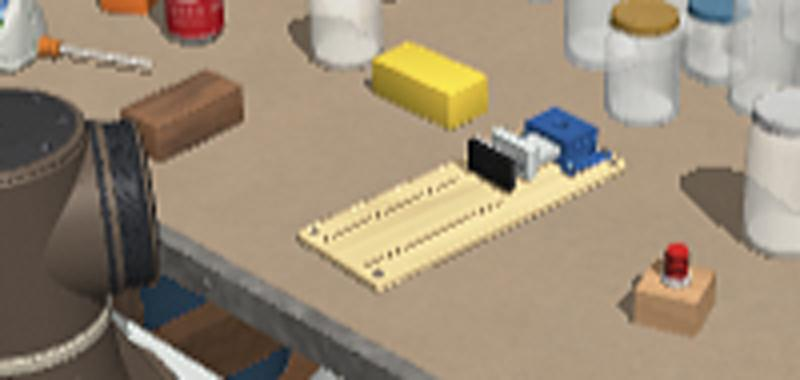

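The crop confirms it: the dark brown block at scene pixel (196,194) lies left of the jig, and the holder is on the right. I'll move the arm towards the pin to clear the top view.

Request:
{"name": "play_rows", "arguments": {
  "deltas": [
    [[1,0.02,-0.03,0.09,0,0,0],[1,0.06,-0.09,0.11,0,0,0],[1,0.1,-0.15,0.11,0,0,0],[1,0.14,-0.2,0.11,0,0,0],[1,0.18,-0.26,0.11,0,0,0],[1,0.22,-0.32,0.11,0,0,0],[1,0.25,-0.36,0.11,0,0,0],[1,0.27,-0.42,0.11,0,0,0.04],[1,0.27,-0.48,0.11,0,0,0.08],[1,0.27,-0.54,0.11,0,0,0.08]]
  ]
}}

```text
time_s: 1.1
tcp_pos: [466.5, 163.1, 304.7]
ee_rot: [-0.0, 0.09, 0.996, -0.0]
force: [0.4, 0.4, -0.2]
gripper_width: 1.003
grasp_force: 0.0
```

Request:
{"name": "play_rows", "arguments": {
  "deltas": [
    [[1,0,-0.06,0,0,0,0],[1,0,-0.12,0,0,0,0],[1,0,-0.18,0,0,0,0],[1,0,-0.24,0,0,0,0],[1,0,-0.3,0,0,0,0],[1,0,-0.36,0,0,0,0],[1,0,-0.42,0,0,0,0],[1,0,-0.48,0,0,0,0],[1,0,-0.54,0,0,0,0],[1,0,-0.54,0,0,0,0]]
  ]
}}

```text
time_s: 2.1
tcp_pos: [465.9, -244.2, 304.4]
ee_rot: [-0.0, 0.094, 0.996, -0.0]
force: [-0.5, 0.3, -0.4]
gripper_width: 1.0
grasp_force: 0.0
```

```bash
python3 - <<'E'
from h import *
for n in ("top","scene"):
    im,d,c=grab(n); np.savez(f"{n}0.npz",im=im,d=d)
    if n=="top": cv2.imwrite(f"pics/{n}1.png",cv2.resize(im[100:280,130:400],(800,533),interpolation=cv2.INTER_CUBIC))
s=ctrl.state();print(s["time_s"],s["tcp_pos"],s["ee_rot"],s["joint_positions"])
E
python3 m.py
```

```text
2.2 [ 465.86473322 -240.48833457  304.57067657] [-5.38992497e-04  9.31183925e-02  9.95654797e-01  4.46376380e-04] [-6.02698026e-01  2.68400747e-01  1.68672154e+00  2.73470314e-04
  1.18784687e+00 -1.98708968e+00]
scene red [194 155  12  18  64] med [552. 432.  56.] min [526. 417.  15.] max [579. 449. 108.]
scene red [317 226   5   4  16] med [ 481. -292.   66.] min [ 472. -298.   63.] max [ 489. -284.   69.]
scene blue [282 192  19  15 142] med [615. -60.  40.] min [590. -83.  14.] max [641.  -9.  48.]
scene bedish [225 204  81  33 975] med [441. -36.  10.] min [ 324. -103.    6.] max [650.  43.  19.]
scene brown [192 183  18   7  69] med [437. 293.  42.] min [398. 262.  36.] max [459. 321.  48.]
top red [166 226   4   8  18] med [534. 440.  34.] min [524. 433.  19.] max [542. 449.  47.]
top bedish [260 181   6  12  23] med [623.  15.  11.] min [596.   7.   7.] max [655.  22.  17.]
top bedish [305 225   7  14  53] med [344. -65.  12.] min [325. -77.   6.] max [381. -45.  18.]
top brown [204 231  24  31 279] med [411. 298.  44.] min [337. 264.  35.] max [460. 321.  54.]
```

View pics/top1.png

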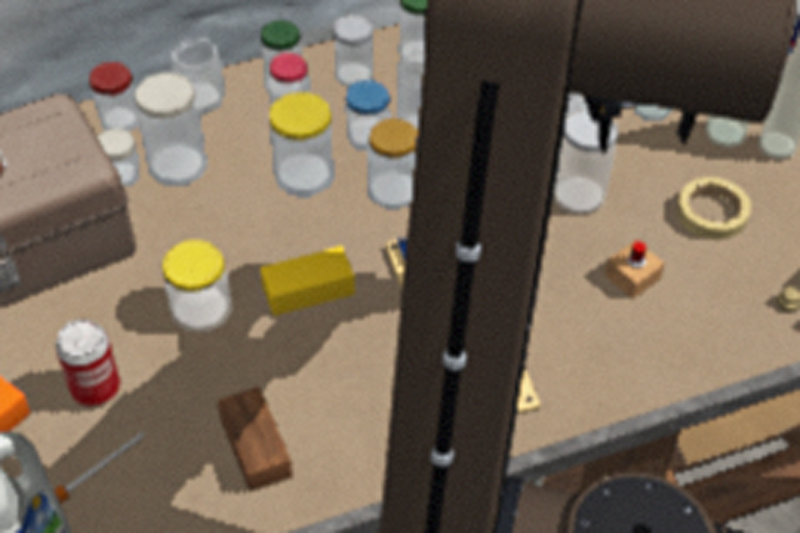

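The block is visible at crop (255,437), dark brown. The arm hides the jig in this view but the pin shows at (638,250). I'll take precise fits of the pin, jig and block.

```bash
cat > m2.py <<'E'
from h import *
S=np.load("scene0.npz"); cs=ctrl.calibration("scene"); ct=ctrl.calibration("top")
T0=cv2.resize(cv2.imread("pics/top0.png"),(512,384),interpolation=cv2.INTER_AREA)
T1=np.load("top0.npz")["im"]
def hs(im): x=cv2.cvtColor(im,cv2.COLOR_BGR2HSV).astype(int); return x[...,0],x[...,1],x[...,2]
def big(m,roi):
    z=np.zeros(m.shape,np.uint8); x0,y0,x1,y1=roi; z[y0:y1,x0:x1]=m[y0:y1,x0:x1]
    k,l,st,ce=cv2.connectedComponentsWithStats(z); i=1+st[1:,4].argmax(); return l==i
def cen(m): v,u=np.nonzero(m); return np.array([u.mean(),v.mean()])
def tri(a,b):
    A=[];B=[]
    for c,uv in((cs,a),(ct,b)):
        r=rays(c,uv)[0]; r/=np.linalg.norm(r); M=np.eye(3)-np.outer(r,r); A.append(M);B.append(M@np.array(c["position"]))
    x=np.linalg.lstsq(np.vstack(A),np.hstack(B),rcond=None)[0]; return x
def red(im): h,s,v=hs(im); return ((h<8)|(h>172))&(s>150)&(v>60)
a=cen(big(red(S["im"]),(300,210,340,250))); b=cen(big(red(T0),(330,170,360,200)));
print("pin px",a,b,"tri",tri(a,b).round(1),"at55",onz(cs,a,55).round(1),onz(ct,b,55).round(1))
def bed(im):h,s,v=hs(im); return (h>=18)&(h<=30)&(s>60)&(s<150)&(v>150)
for n,im,c,roi in(("s",S["im"],cs,(215,190,320,245)),("t",T0,ct,(255,165,320,250))):
    m=big(bed(im),roi); v,u=np.nonzero(m); p=onz(c,np.c_[u,v],12)[:,:2].astype(np.float32)
    r=cv2.minAreaRect(p); print(n,m.sum(),r); print(cv2.boxPoints(r).round(1).tolist())
def brown(im):h,s,v=hs(im); return ((h<14))&(s>85)&(v<150)
m=big(brown(T1),(190,215,235,270)); cnt=cv2.findContours(m.astype(np.uint8),0,1)[0][0]
hu=cv2.approxPolyDP(cv2.convexHull(cnt),2.5,True)[:,0]; print("block hull",hu.tolist()); print(onz(ct,hu,45)[:,:2].round().tolist())
print("fine",onz(ct,hu,0)[:,:2].round().tolist())
c=T0[160:250,250:330]; cv2.imwrite("pics/jig.png",np.hstack([cv2.resize(c,(400,450),interpolation=cv2.INTER_CUBIC),cv2.resize(S["im"][185:245,220:320],(400,450),interpolation=cv2.INTER_CUBIC)]))
E
python3 m2.py
```

```text
pin px [318.94871795 229.58974359] [345.28571429 184.04761905] tri [ 481.6 -290.4   58.1] at55 [[ 484.  -287.9   55. ]] [[ 485.1 -292.8   55. ]]
s 1173 ((487.02239990234375, -33.426918029785156), (135.93341064453125, 335.0879211425781), 85.31951141357422)
[[314.5, -87.5], [648.5, -114.80000305175781], [659.5999755859375, 20.600000381469727], [325.6000061035156, 48.0]]
t 1408 ((490.86712646484375, -28.810043334960938), (123.98297882080078, 335.6727600097656), 84.74555969238281)
[[318.1000061035156, -75.19999694824219], [652.2999877929688, -105.9000015258789], [663.7000122070312, 17.600000381469727], [329.3999938964844, 48.29999923706055]]
block hull [[216, 230], [228, 259], [213, 264], [204, 235]]
[[460.0, 268.0], [324.0, 265.0], [323.0, 322.0], [455.0, 317.0]]
fine [[491.0, 262.0], [350.0, 259.0], [349.0, 317.0], [485.0, 313.0]]
```

View pics/jig.png

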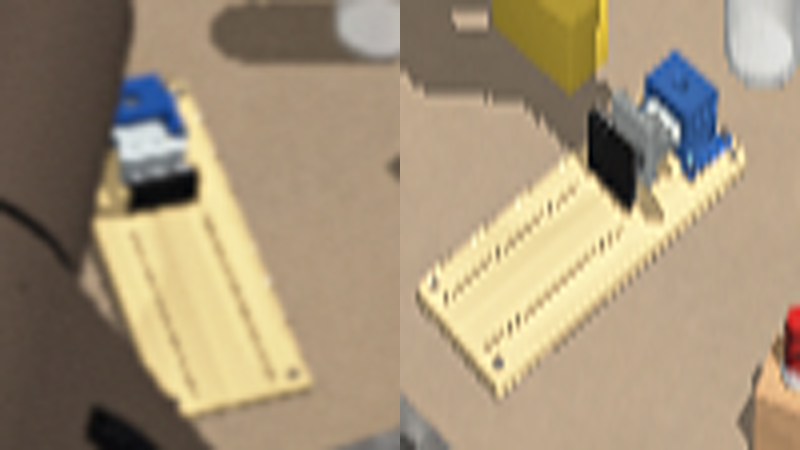

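Left (top view): the fork's upper plate is at about (150,90) with the hole half visible. Right (scene view): the hole shows at crop (683,83), which is scene pixel (290.8,196).

```bash
python3 - <<'E'
from h import *
cs=ctrl.calibration("scene"); ct=ctrl.calibration("top")
print("hole",onz(cs,[290.5,195.7],44),onz(ct,[280.3,177.3],44))
print("greyjar base", onz(cs,[347,222],0), "lid",onz(cs,[347,191],142))
print("yellowjar lid",onz(cs,[236,160],102))
S=np.load("scene0.npz");h=cv2.cvtColor(S["im"],cv2.COLOR_BGR2HSV)
b=cv2.inRange(h,(100,120,40),(128,255,255));b[:185]=0;b[215:]=0;b[:,:278]=0;b[:,305:]=0
v,u=np.nonzero(b); P=onz(cs,np.c_[u,v],44); print(u.min(),u.max(),v.min(),v.max())
i=[u.argmin(),u.argmax(),v.argmin()]; print(np.c_[u,v][i],P[i].round(1))
print(S["im"][190:202,284:297].min(2))
E
```

```text
hole [[619.43641694 -42.43131403  44.        ]] [[622.06799285 -62.07721699  44.        ]]
greyjar base [[ 6.66429112e+02 -2.84138476e+02  1.13686838e-13]] lid [[ 646.90721976 -285.67510737  142.        ]]
yellowjar lid [[625.86987066 276.91301515 102.        ]]
282 302 192 208
[[282 195]
 [302 203]
 [288 192]] [[ 601.1  -13.3   44. ]
 [ 604.6 -113.8   44. ]
 [ 636.4  -14.7   44. ]]
[[142 141 141 141 141 143 140 142 142 141 140 140 140]
 [138 139 142 148 151 150 143 141 142 142 141 142 140]
 [137 144 154 105  46  73 137 149 144 141 140 141 142]
 [152 104  49  53  55  55  51  76 138 150 144 141 142]
 [ 50  55  56  59  60  62  58  56  51  76 137 150 143]
 [ 56  59  60  60  56  63  56  51  56  55  51  74 136]
 [ 52  58  60  60  51  52  49  41  56  59  59  55  52]
 [ 29  43  54  58  61  59  56  56  60  59  59  59  56]
 [120  31  29  44  53  60  62  60  60  60  58  55  51]
 [181 157 116  34  29  46  55  57  60  56  52  48  56]
 [138 222 216 156  80  23  33  48  53  47  53  48  60]
 [134 139 220 221 181 141  36  39  48  46  58  47  50]]
```

Request:
{"name": "play_rows", "arguments": {
  "deltas": [
    [[1,0.025,-0.063,-0.05,0,0,0.0315],[1,0.025,-0.063,-0.12,0,0,0.0315],[1,0.025,-0.063,-0.18,0,0,0.0315],[1,0.025,-0.063,-0.22,0,0,0.0315],[1,0.025,-0.063,-0.24,0,0,0.0315],[1,0.025,-0.063,-0.24,0,0,0.0315]]
  ]
}}

```text
time_s: 2.8
tcp_pos: [484.5, -285.2, 123.2]
ee_rot: [-0.002, 0.042, 0.999, 0.001]
force: [0.3, 0.6, 1.0]
gripper_width: 0.999
grasp_force: 0.0
```

Request:
{"name": "play_rows", "arguments": {
  "deltas": [
    [[1,0,0,-0.03,0,0,0],[1,0,0,-0.06,0,0,0],[1,0,0,-0.085,0,0,0],[1,0,0,-0.097,0,0,0],[1,0,0,-0.097,0,0,0]]
  ]
}}

```text
time_s: 3.3
tcp_pos: [485.2, -286.6, 52.6]
ee_rot: [-0.0, 0.042, 0.999, 0.0]
force: [0.7, -0.4, 0.2]
gripper_width: 1.003
grasp_force: 0.0
```

Request:
{"name": "play_rows", "arguments": {
  "deltas": [
    [[0.15,0,0,0,0,0,0],[0.15,0,0,0,0,0,0],[0.1,0,0,0,0,0,0],[0.1,0,0,0,0,0,0],[0.1,0,0,0,0,0,0],[0.1,0,0,0,0,0,0],[0.1,0,0,0,0,0,0],[0.1,0,0,0,0,0,0]]
  ],
  "force": 15
}}

```text
time_s: 4.1
tcp_pos: [485.0, -287.2, 52.4]
ee_rot: [-0.0, 0.043, 0.999, 0.0]
force: [-0.8, -0.3, 0.2]
gripper_width: 0.388
grasp_force: 0.0
```

Request:
{"name": "play_rows", "arguments": {
  "deltas": [
    [[0.1,0,0,0,0,0,0],[0.1,0,0,0,0,0,0],[0.1,0,0,0,0,0,0],[0.1,0,0,0,0,0,0]]
  ],
  "force": 20
}}

```text
time_s: 4.5
tcp_pos: [485.2, -288.0, 52.6]
ee_rot: [0.0, 0.043, 0.999, -0.001]
force: [-1.7, -5.1, 1.0]
gripper_width: 0.205
grasp_force: 20.0
```

Request:
{"name": "play_rows", "arguments": {
  "deltas": [
    [[0.1,0,0,0.02,0,0,0],[0.1,0,0,0.05,0,0,0],[0.1,0,0,0.09,0,0,0],[0.1,0,0,0.12,0,0,0],[0.1,0,0,0.13,0,0,0],[0.1,0,0,0.13,0,0,0]]
  ]
}}

```text
time_s: 5.1
tcp_pos: [485.2, -287.2, 150.4]
ee_rot: [0.001, 0.043, 0.999, -0.0]
force: [0.3, -0.6, -0.9]
gripper_width: 0.205
grasp_force: 20.0
```

```bash
python3 - <<'E'
from h import *
for n in ("top","scene"):
    im,d,c=grab(n); np.savez(f"{n}1.npz",im=im,d=d); cv2.imwrite(f"pics/x{n}.png",im)
A=cv2.resize(cv2.imread("pics/xtop.png")[140:250,240:380],(400,314),interpolation=cv2.INTER_CUBIC)
B=cv2.resize(cv2.imread("pics/xscene.png")[150:260,240:380],(400,314),interpolation=cv2.INTER_CUBIC)
cv2.imwrite("pics/lift.png",np.hstack([A,B])); s=ctrl.state(); print(s["tcp_pos"],s["force"],s["gripper_width"])
E
```

```text
[ 484.62678101 -286.84459176  148.85703286] [ 0.15880412 -0.22956273 -1.37961294] 0.20985446664998852
```

View pics/lift.png

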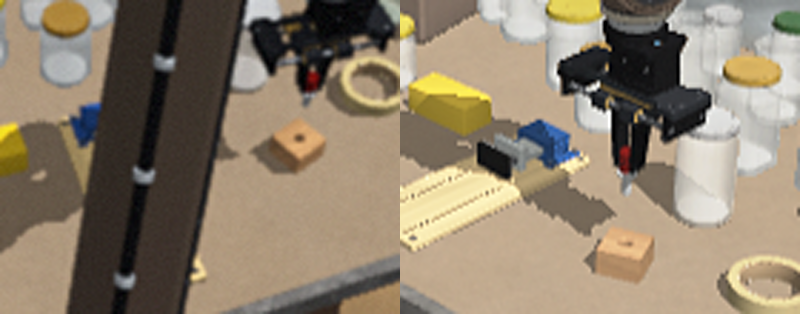

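The pin is lifted, with shaft and collar clear. The empty holder hole is visible in the scene at crop (627,242), so the hole-to-hole displacement in one camera cancels its bias.

```bash
python3 - <<'E'
from h import *
cs=ctrl.calibration("scene"); ct=ctrl.calibration("top")
S=np.load("scene1.npz")["im"]; T=np.load("top1.npz")["im"]; S0=np.load("scene0.npz")["im"]
g=lambda im,u,v,r=6:(print(u,v),print(im[v-r:v+r+1,u-r-1:u+r+2].max(2)))
g(S,319,235); g(S0,290,196); g(T,345,188)
T0=cv2.resize(cv2.imread("pics/top0.png"),(512,384),interpolation=cv2.INTER_AREA); g(T0,281,177)
for c,im in((cs,S),(ct,T)):
    m=cv2.inRange(cv2.cvtColor(im,cv2.COLOR_BGR2HSV),(0,60,120),(18,160,255));
E
```

```text
319 235
[[191 198 209 202 200 198 193 192 190 190 191 189 189 190 191]
 [192 218 223 222 217 217 205 204 198 198 192 191 189 189 191]
 [203 226 225 225 225 222 221 220 220 215 204 203 196 195 194]
 [221 224 223 223 224 226 228 225 225 222 221 220 219 214 208]
 [231 227 225 224 226 231 238 227 227 222 226 225 224 222 220]
 [236 235 234 231 217 222 226 211 204 218 233 229 227 225 227]
 [234 236 237 236 212 200 187 171 145 194 232 230 231 232 236]
 [230 234 235 236 237 228 222 213 203 224 230 229 228 232 229]
 [235 232 235 233 233 236 237 238 239 237 235 234 233 231 191]
 [217 216 225 227 228 231 234 235 236 236 236 237 239 219 161]
 [179 178 177 190 203 214 225 226 224 229 234 237 237 183 167]
 [177 181 180 179 179 178 176 190 188 214 223 227 211 168 172]
 [173 179 182 183 181 180 180 179 178 177 177 190 165 170 174]]
290 196
[[188 190 189 190 192 193 194 191 191 191 190 189 189 190 189]
 [188 188 191 197 176 164 169 184 196 194 190 190 190 190 191]
 [189 191 174 172 165 177 170 159 170 185 194 192 190 192 193]
 [175 167 163 177 174 174 175 176 170 159 170 185 195 193 192]
 [163 175 17
[... 1511 characters left out ...]
2 171]
 [ 85 131 165 173 170 170 167 169 173 174 174 173 172 174 174]
 [ 89 131 153 156 150 143 141 143 164 172 171 173 174 175 174]
 [ 79 126 146 151 156 158 158 147 146 164 173 178 180 177 172]
 [ 96 149 164 165 165 164 164 156 132 149 186 191 191 186 176]
 [103 149 160 162 163 164 165 159 139 134 194 189 186 186 177]
 [104 125 128 139 157 164 164 163 154 150 154 159 166 186 181]
 [100 107 103 119 146 162 163 165 164 164 164 167 202 220 200]
 [119 124 120 131 150 162 164 163 164 164 167 174 234 241 219]
 [143 149 147 153 161 164 161 157 153 154 159 165 240 248 233]
 [151 161 156 154 154 150 145 134 123 128 146 164 228 247 241]
 [140 142 133 126 124 123 122 113  96 105 141 164 186 239 247]]
```

```bash
python3 - <<'E'
from h import *
cs=ctrl.calibration("scene"); ct=ctrl.calibration("top")
a=onz(cs,[318.95,234.95],36)[0];b=onz(cs,[289.97,195.92],44)[0];c=onz(ct,[344.4,188],36)[0];d=onz(ct,[276,179.2],44)[0]
print(a,b,b-a);print(c,d,d-c)
E
```

```text
[ 480.52611229 -291.60360954   36.        ] [616.63236575 -42.04088844  44.        ] [136.10625346 249.5627211    8.        ]
[ 480.76974252 -289.74595225   36.        ] [618.6077921  -41.27648207  44.        ] [137.83804958 248.46947018   8.        ]
```

Request:
{"name": "play_rows", "arguments": {
  "deltas": [
    [[0.1,0.02,0.03,0,0,0,0],[0.1,0.045,0.08,0,0,0,0],[0.1,0.073,0.13,0,0,0,0],[0.1,0.1,0.18,0,0,0,0],[0.1,0.128,0.23,0,0,0,0],[0.1,0.155,0.28,0,0,0,0],[0.1,0.175,0.32,0,0,0,0],[0.1,0.183,0.332,0,0,0,0],[0.1,0.183,0.332,0,0,0,0],[0.1,0.183,0.332,-0.04,0,0,0]]
  ]
}}

```text
time_s: 6.2
tcp_pos: [623.4, -39.1, 121.7]
ee_rot: [0.002, 0.043, 0.999, -0.0]
force: [1.5, 0.3, -0.5]
gripper_width: 0.204
grasp_force: 20.0
```

```bash
python3 - <<'E'
from h import *
for n in ("top","scene"):
    im,d,c=grab(n); np.savez(f"{n}2.npz",im=im,d=d); cv2.imwrite(f"pics/x{n}.png",im)
A=cv2.resize(cv2.imread("pics/xtop.png")[130:250,220:340],(400,400),interpolation=cv2.INTER_CUBIC)
B=cv2.resize(cv2.imread("pics/xscene.png")[130:230,240:340],(400,400),interpolation=cv2.INTER_CUBIC)
cv2.imwrite("pics/over.png",np.hstack([A,B])); s=ctrl.state(); print(s["tcp_pos"],s["force"],s["gripper_width"])
E
```

```text
[620.0444203  -39.1737223  116.57836241] [-0.35942409  0.06160839 -0.25348324] 0.20528540306103074
```

View pics/over.png

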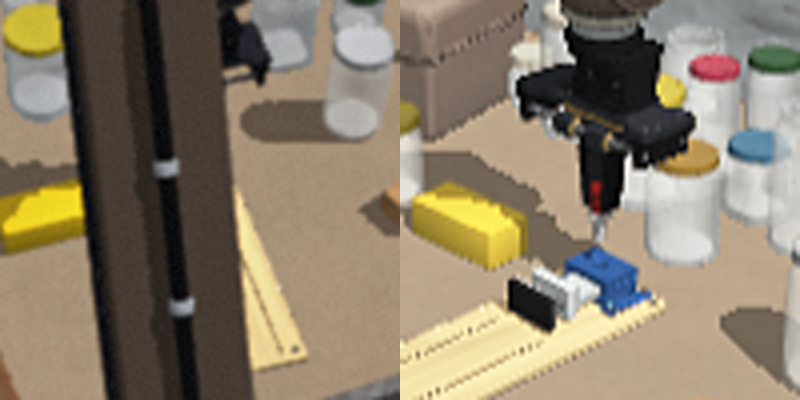

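```bash
python3 - <<'E'
from h import *
cs=ctrl.calibration("scene")
im=np.load("scene2.npz")["im"]; print(im[178:198,284:298].max(2)); print(im[178:198,284:298].min(2))
f=192/np.tan(np.radians(cs["fov_y"])/2)
def proj(p): q=rot(cs).T@(np.array(p)-cs["position"]); return (f*q[:2]/q[2]+[cs["cx"],cs["cy"]]).round(2)
H=np.array([616.63,-42.04,0])
for z in (44,68,70,72,74,76): print(z,proj(H+[0,0,z]))
E
```

```text
[[199 102  15  58 100 112  32  17  14  15   5 156 231 225]
 [197 121  15  50  63  80  24  21  14  14   4 221 218 221]
 [194 150  17  41  94 103  33  15  12  10   2 195 186 194]
 [192 165 116  77  82  92  23  16  10   7  54 196 178 182]
 [188 193 190 112  84  93  36  11  43 111 143 199 169 178]
 [187 191 175 136 152 131  62  79  90 177 197 192 190 189]
 [188 191 192 163 184 134 108 133 145 170 190 189 187 188]
 [188 187 189 175 137 119 121 130 197 192 188 186 187 187]
 [188 188 191 195 116 118 153 146 193 190 188 188 188 189]
 [189 189 191 196 115 116 200 164 191 190 189 189 190 188]
 [190 192 193 197 116 139 194 173 188 189 189 191 189 189]
 [171 169 172 173 126 178 191 173 190 190 192 190 190 190]
 [110 112 111 112 137 160 194 194 191 190 190 190 190 189]
 [115 115 120 107  97 112 173 198 194 191 189 190 191 191]
 [116 106 104  98 136 164 131 172 186 194 192 190 192 193]
 [125 130 103  99 182 178 178 169 159 170 185 195 192 192]
 [180 181 130 128 178 185 173 173 175 171 159 173 185 194]
 [176 176 175 174 164 185 160 149 166 175 176 170 156 170]
 [159 171 175 174 148 150 141 117 165 
[... 675 characters left out ...]
1 144 144 145 104 137 192 136 140 140 140 141 139 139]
 [127 126 128 127 109 176 188 132 142 139 142 140 140 140]
 [ 83  84  83  81 107 155 167 141 143 141 141 140 140 139]
 [ 85  84  86  88  88  97 129 142 141 142 140 141 141 141]
 [ 81  86  93  65  36  63  84 150 145 141 140 142 142 144]
 [104  70  30  32  61  57  54  76 138 150 144 141 143 143]
 [ 55  60  45  44  61  64  57  54  52  75 137 151 143 140]
 [ 59  61  60  60  57  65  55  51  56  57  52  74 137 149]
 [ 54  60  60  60  51  52  50  41  57  60  59  55  52  75]
 [ 30  43  53  58  60  59  55  56  60  60  60  60  55  52]]
44 [289.97 195.92]
68 [290.05 190.64]
70 [290.06 190.2 ]
72 [290.06 189.76]
74 [290.07 189.31]
76 [290.08 188.87]
```

Request:
{"name": "play_rows", "arguments": {
  "deltas": [
    [[0.1,0,0,0,0,0,0],[0.1,0,0,0,0,0,0],[0.1,0,0,0,0,0,0],[0.1,0,0,0,0,0,0]]
  ]
}}

```text
time_s: 6.7
tcp_pos: [622.5, -38.5, 120.7]
ee_rot: [0.001, 0.043, 0.999, -0.0]
force: [-0.4, -0.4, -1.3]
gripper_width: 0.204
grasp_force: 20.0
```

```bash
python3 - <<'E'
from h import *
print(ctrl.state()["tcp_pos"])
I=np.mean([ctrl.get_image("scene")[0].astype(float) for _ in range(3)],0)
print(I[183:193,285:295].max(2).round().astype(int)); print((I.max(2)-I.min(2))[183:193,285:295].round().astype(int)); print(ctrl.state()["tcp_pos"])
E
```

```text
[622.46016729 -38.45746409 120.71049911]
[[188 191 167 152 126 128 119 169 195 190]
 [189 191 194 147 113 118 125 196 192 188]
 [188 188 193 140 115 151 143 193 190 187]
 [188 190 194 137 132 197 165 191 189 188]
 [191 191 193 135 161 192 169 190 189 190]
 [170 195 194 157 155 182 182 188 189 190]
 [108 173 172 197 166 177 191 190 189 192]
 [114 111 110 177 173 196 193 192 190 190]
 [116 120 105 127 109 172 199 195 190 190]
 [106 104  94 185 164 131 169 186 194 192]]
[[ 49  51  36   7   2   3   3  35  49  50]
 [ 50  50  53  30   2   1  13  52  50  48]
 [ 49  49  51  26   3   0  18  53  50  48]
 [ 48  49  50  25   3   1  21  52  49  48]
 [ 49  48  49  25   3   1  27  51  50  50]
 [ 42  50  50  35   3   5  42  48  49  49]
 [ 27  45  45  52  31  35  50  48  50  50]
 [ 29  28  31  49  48  54  50  49  49  49]
 [ 31  34  19  28  11  43  56  53  48  48]
 [ 20  13  30 131 101  47  24  42  53  52]]
[622.33378584 -38.19609121 120.27379648]
```

```bash
python3 - <<'E'
from h import *
cs=ctrl.calibration("scene")
f=192/np.tan(np.radians(cs["fov_y"])/2)
def proj(p): q=rot(cs).T@(np.array(p)-cs["position"]); return (f*q[:2]/q[2]+[cs["cx"],cs["cy"]]).round(2)
I=np.load("scene1.npz")["im"].astype(int)
print(proj([480.53,-291.6,104.5])); sat=I.max(2)-I.min(2)
print(sat[206:222,312:326]); print(I[206:222,312:326].max(2))
for d in ([1,0,0],[0,1,0],[0,0,1]): print(d,proj(np.array([616.6,-42,60])+np.array(d)*10)-proj([616.6,-42,60]))
E
```

```text
[319.79 218.26]
[[51 51 39  6  2 74 57 79  5  2  1  1  2  1]
 [52 51 37  2 10 37 55 77 24  3  2  3  3  8]
 [51 52 42 32 22 60 87 72 23  1  3  2  6 18]
 [52 51 51 50 10 55 70 74 25  4  1  6 21 25]
 [51 51 50 43  6 25 61 65  5  3  2 17 32 31]
 [51 51 48 54 11  3 12 14  2  3  3 26 30 30]
 [51 51 50 51 44 21  3  2  1  4 20 32 31 30]
 [50 50 51 51 51 36  1  3  2 31 32 30 30 30]
 [48 48 48 51 50 26  2  2  1 45 39 29 28 30]
 [48 50 49 49 51 25  1  2  2 54 52 39 28 29]
 [50 50 49 50 52 24  2  2  3 52 50 51 38 28]
 [49 49 49 50 51 34  1  3  5 51 49 48 51 36]
 [49 49 49 50 49 49 25 12 34 50 48 48 49 49]
 [49 49 49 50 49 49 50 51 50 50 49 48 49 50]
 [51 49 49 50 50 50 48 48 48 48 48 48 49 50]
 [44 49 49 50 48 49 47 47 48 48 49 49 49 49]]
[[196 198 156  12  26  99  81 103  25  15  18  17  10  16]
 [196 197 151  29  45  60  79 104  41  18  22  15   9  46]
 [195 196 168 129  83  76 110  94  40  17  26  14  39  75]
 [194 194 197 193 171  78  87  96  37  12  48  36  92 102]
 [194 195 195 177 222 153 123 131  70  41 107  84 124 122]
 [198 198 195 196 155 194 123 130 118  96 130 115 119 120]
 [196 196 194 194 182 161 119 123 126 119 114 119 119 118]
 [196 194 194 194 198 164 113 123 121 126 115 116 117 118]
 [194 194 194 194 197 143 114 124 155 175 149 113 115 119]
 [193 194 194 194 197 142 113 149 208 196 198 149 114 115]
 [194 193 192 193 197 140 129 193 201 190 194 200 150 113]
 [192 191 192 193 195 159 154 190 188 192 192 194 200 148]
 [191 189 189 191 192 191 170 186 185 191 190 191 194 198]
 [192 190 188 192 192 192 192 192 193 193 191 192 191 194]
 [196 193 193 193 194 192 191 189 191 191 192 190 190 192]
 [174 196 193 193 193 192 190 188 191 191 191 192 191 192]]
[1, 0, 0] [ 1.63 -0.89]
[0, 1, 0] [-1.91 -0.8 ]
[0, 0, 1] [ 0.03 -2.21]
```

Request:
{"name": "play_rows", "arguments": {
  "deltas": [
    [[0.1,0,0,-0.015,0,0,0],[0.1,0,0,-0.03,0,0,0],[0.1,0,0,-0.037,0,0,0],[0.1,0,0,-0.041,0,0,0],[0.1,0,0,-0.044,0,0,0],[0.1,0,0,-0.047,0,0,0],[0.1,0,0,-0.047,0,0,0]]
  ]
}}

```text
time_s: 7.55
tcp_pos: [622.3, -38.2, 84.5]
ee_rot: [0.0, 0.043, 0.999, 0.0]
force: [-0.2, -0.5, -0.5]
gripper_width: 0.207
grasp_force: 20.0
```

Request:
{"name": "play_rows", "arguments": {
  "deltas": [
    [[0.1,0,0,-0.005,0,0,0],[0.1,0,0,-0.01,0,0,0],[0.1,0,0,-0.015,0,0,0],[0.1,0,0,-0.02,0,0,0],[0.1,0,0,-0.02,0,0,0]]
  ]
}}

```text
time_s: 8.05
tcp_pos: [622.2, -38.3, 69.0]
ee_rot: [-0.0, 0.043, 0.999, 0.0]
force: [0.8, -0.7, -2.4]
gripper_width: 0.205
grasp_force: 20.0
```

Request:
{"name": "play_rows", "arguments": {
  "deltas": [
    [[0.1,0,0,-0.005,0,0,0],[0.1,0,0,-0.01,0,0,0],[0.1,0,0,-0.012,0,0,0],[0.1,0,0,-0.013,0,0,0],[0.1,0,0,-0.013,0,0,0]]
  ]
}}

```text
time_s: 8.55
tcp_pos: [622.3, -38.3, 60.5]
ee_rot: [0.0, 0.043, 0.999, -0.0]
force: [-1.7, -2.8, 6.9]
gripper_width: 0.206
grasp_force: 20.0
```

Request:
{"name": "play_rows", "arguments": {
  "deltas": [
    [[0.1,0,0,-0.002,0,0,0],[0.1,0,0,-0.002,0,0,0]]
  ]
}}

```text
time_s: 8.75
tcp_pos: [622.5, -38.5, 60.2]
ee_rot: [0.001, 0.043, 0.999, -0.0]
force: [-4.9, -3.0, 18.6]
gripper_width: 0.207
grasp_force: 20.0
```

Request:
{"name": "play_rows", "arguments": {
  "deltas": [
    [[0.5,0,0,0,0,0,0],[0.5,0,0,0,0,0,0],[0.5,0,0,0,0,0,0],[0.5,0,0,0.005,0,0,0],[0.5,0,0,0.02,0,0,0],[0.5,0,0,0.06,0,0,0],[0.5,0,0,0.12,0,0,0],[0.7,-0.03,0.06,0.16,0,0,0],[0.9,-0.06,0.12,0.2,0,0,0],[1,-0.1,0.18,0.22,0,0,0]]
  ]
}}

```text
time_s: 9.75
tcp_pos: [558.6, 79.6, 218.6]
ee_rot: [0.002, 0.043, 0.999, 0.0]
force: [0.3, 1.4, 0.6]
gripper_width: 0.693
grasp_force: 0.0
```

Request:
{"name": "play_rows", "arguments": {
  "deltas": [
    [[1,-0.05,0.06,0,0,0,0],[1,-0.1,0.12,0,0,0,0],[1,-0.14,0.18,0,0,0,0],[1,-0.17,0.24,0,0,0,0],[1,-0.17,0.27,0,0,0,0],[1,-0.17,0.27,0,0,0,0],[1,-0.17,0.27,0,0,0,0]]
  ]
}}

```text
time_s: 10.45
tcp_pos: [430.8, 281.7, 216.5]
ee_rot: [0.0, 0.042, 0.999, 0.0]
force: [0.3, -0.0, 1.1]
gripper_width: 1.0
grasp_force: 0.0
```

```bash
python3 - <<'E'
from h import *
for n in ("top","scene"):
    im,d,c=grab(n); np.savez(f"{n}3.npz",im=im,d=d); cv2.imwrite(f"pics/x{n}.png",im)
A=cv2.resize(cv2.imread("pics/xtop.png")[150:270,190:350],(400,300),interpolation=cv2.INTER_CUBIC)
B=cv2.resize(cv2.imread("pics/xscene.png")[140:260,170:330],(400,300),interpolation=cv2.INTER_CUBIC)
cv2.imwrite("pics/home.png",np.hstack([A,B])); s=ctrl.state(); print(s["tcp_pos"],s["ee_rot"],s["force"],s["gripper_width"])
E
```

```text
[431.4634916  280.42522556 216.28732256] [1.30989654e-04 4.29806476e-02 9.99075896e-01 1.29859233e-05] [ 0.22826558 -0.87984179  0.66270613] 1.002767243860603
```

View pics/home.png

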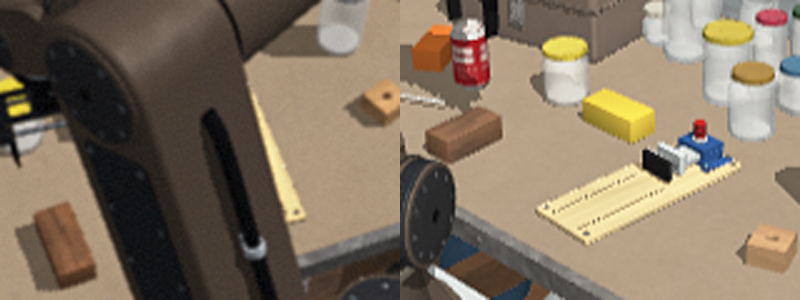

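The pin is home in the blue fork, collar down, at scene crop (700,133), and the block is clear in both views. Next: fit the block's top face and the jig axis.

```bash
cat > m3.py <<'E'
from h import *
cs=ctrl.calibration("scene"); ct=ctrl.calibration("top")
for n,c,roi in(("top",ct,(190,215,250,275)),("scene",cs,(175,175,215,210))):
    D=np.load(n+"3.npz"); P=cloud(c,D["d"]); h=cv2.cvtColor(D["im"],cv2.COLOR_BGR2HSV)
    m=cv2.inRange(h,(0,85,20),(16,255,150)); z=np.zeros_like(m); x0,y0,x1,y1=roi; z[y0:y1,x0:x1]=m[y0:y1,x0:x1]
    k,l,st,ce=cv2.connectedComponentsWithStats(z); i=1+st[1:,4].argmax(); M=l==i
    top=M&(P[...,2]>38)&(P[...,2]<60); v,u=np.nonzero(top); p=onz(c,np.c_[u,v],45)[:,:2].astype(np.float32)
    r=cv2.minAreaRect(p); w,vv=np.linalg.eigh(np.cov(p.T)); a=np.degrees(np.arctan2(vv[1,1],vv[0,1]))
    print(n,st[i],"full",M.sum(),"top",len(p),r,"mean",p.mean(0),"pca",a)
# jig edges
T0=cv2.resize(cv2.imread("pics/top0.png"),(512,384),interpolation=cv2.INTER_AREA); S=np.load("scene3.npz")["im"]
def bed(im): return cv2.inRange(cv2.cvtColor(im,cv2.COLOR_BGR2HSV),(18,60,150),(30,150,255))
def line(c,pts,z,n):
    p=onz(c,pts,z)[:,:2].astype(np.float32); vx,vy,x,y=cv2.fitLine(p,cv2.DIST_HUBER,0,1,.01).ravel(); a=np.degrees(np.arctan2(vy,vx)); a=(a+90)%180-90
    r=(p-[x,y])@np.array([-vy,vx]); print(n,len(p),"ang",a.round(2),"pt",(x.round(1),y.round(1)),"rms",r.std().round(2))
m=bed(T0); line(ct,[(np.nonzero(m[v,255:325])[0].max()+255.5,v) for v in range(185,232)],12,"top -y edge")
m=bed(S); up=[];lo=[]
for u in range(232,265):
    v=np.nonzero(m[195:245,u])[0]+195; up.append((u,v.min()-.5))
for u in range(252,312):
    v=np.nonzero(m[195:245,u])[0]+195; lo.append((u,v.max()+.5))
line(cs,up,12,"scene +y edge"); line(cs,lo,0,"scene -y edge z0"); line(cs,lo,12,"scene -y edge z12")
b=lambda im:cv2.cvtColor(im,cv2.COLOR_BGR2HSV)
print([tuple(x) for x in (up[0],up[-1],lo[0],lo[-1])])
cv2.imwrite("pics/j2.png",cv2.resize(S[180:250,220:320],(800,560),interpolation=cv2.INTER_CUBIC))
E
python3 m3.py
```

```text
top [203 231  26  35 544] full 544 top 421 ((396.07196044921875, 291.8579406738281), (124.23291015625, 57.56426239013672), 1.8811450004577637) mean [395.54172 292.11584] pca -177.97076273743863
scene [180 183  31  22 390] full 390 top 150 ((393.39544677734375, 281.85980224609375), (123.08470916748047, 66.41506958007812), 1.6869564056396484) mean [391.03497 287.04288] pca -176.14696842532817
top -y edge 47 ang -5.08 pt (np.float32(461.0), np.float32(-87.8)) rms 15.32Traceback (most recent call last):
  File "m3.py", line 21, in <module>
    v=np.nonzero(m[195:245,u])[0]+195; lo.append((u,v.max()+.5))
                                                    ~~~~~^^
    return umr_maximum(a, axis, None, out, keepdims, initial, where)
ValueError: zero-size array to reduction operation maximum which has no identity
```

```bash
sed -i 's/range(252,312)/range(252,306)/; s/    v=np.nonzero(m\[195:245,u\])\[0\]+195; lo/    v=np.nonzero(m[195:245,u])[0]+195\n    if len(v): lo/' m3.py; python3 m3.py | tail -5; python3 - <<'E'
import re
E
```

```text
top -y edge 47 ang -5.08 pt (np.float32(461.0), np.float32(-87.8)) rms 15.32
scene +y edge 33 ang 12.67 pt (np.float32(472.1), np.float32(50.9)) rms 20.13
scene -y edge z0 54 ang -5.84 pt (np.float32(492.7), np.float32(-87.7)) rms 21.8
scene -y edge z12 54 ang -5.83 pt (np.float32(478.4), np.float32(-100.5)) rms 21.53
[(232, np.float64(206.5)), (264, np.float64(195.5)), (252, np.float64(233.5)), (305, np.float64(208.5))]
```

View pics/j2.png

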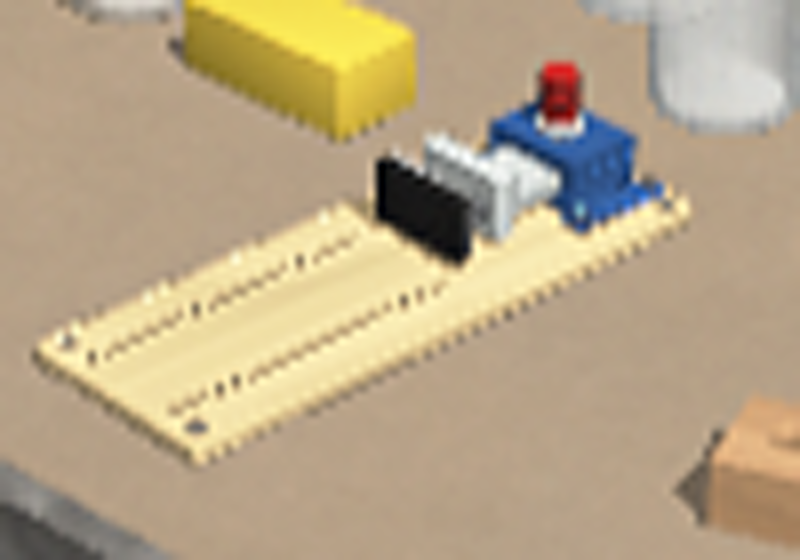

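```bash
cat > m4.py <<'E'
from h import *
cs=ctrl.calibration("scene"); ct=ctrl.calibration("top")
T0=cv2.resize(cv2.imread("pics/top0.png"),(512,384),interpolation=cv2.INTER_AREA); S=np.load("scene3.npz")["im"]
def bed(im,seed):
    m=cv2.inRange(cv2.cvtColor(im,cv2.COLOR_BGR2HSV),(17,60,120),(32,170,255)); k,l,st,ce=cv2.connectedComponentsWithStats(m,connectivity=4); return l==l[seed[1],seed[0]]
def line(c,pts,z,n):
    p=onz(c,pts,z)[:,:2].astype(np.float32); keep=np.ones(len(p),bool)
    for _ in range(4):
        k=np.polyfit(p[keep,0],p[keep,1],1); r=p[:,1]-np.polyval(k,p[:,0]); keep=abs(r)<max(3,2*r[keep].std())
    print(n,keep.sum(),"ang",np.degrees(np.arctan(k[0])).round(2),"y at 400,520",np.polyval(k,[400,520]).round(1),"rms",r[keep].std().round(2))
m=bed(T0,(296,215)); print(m.sum()); line(ct,[(np.nonzero(m[v])[0].max()+.5,v) for v in range(185,230)],12,"top -y edge")
m=bed(S,(262,215)); print(m.sum())
line(cs,[(u,np.nonzero(m[:,u])[0].min()-.5) for u in range(229,261)],12,"scene +y")
line(cs,[(u,np.nonzero(m[:,u])[0].max()+.5) for u in range(248,304)],12,"scene -y top")
g=S.min(2).astype(float)
f=lambda a:(np.array(a)+.5)/8-.5+[220,180]
for n,a,b in(("line+",(92,356),(355,240)),("line-",(172,411),(440,287)),("-y bottom",(200,465),(690,222)),("+y top",(38,352),(345,203))):
    a,b=f(a),f(b); z=0 if "bottom" in n else 12
    # refine: darkest row per column
    pts=[]
    for u in range(int(a[0])+1,int(b[0])):
        vv=a[1]+(b[1]-a[1])*(u-a[0])/(b[0]-a[0])
        if "line" in n:
            r=np.arange(int(round(vv))-2,int(round(vv))+3); w=np.clip(np.median(g[r,u])-g[r,u]-5,0,None)
            if w.sum()>15: vv=(w*r).sum()/w.sum()
            else: continue
        pts.append((u,vv))
    line(cs,pts,z,n)
E
python3 m4.py
```

```text
1551
top -y edge 42 ang -5.02 y at 400,520 [-84.1 -94.6] rms 1.2
1347
scene +y 23 ang -5.83 y at 400,520 [45.6 33.4] rms 2.09
scene -y top 44 ang -5.15 y at 400,520 [ -94.5 -105.3] rms 1.52
line+ 26 ang -5.29 y at 400,520 [11.  -0.1] rms 1.72
line- 25 ang -4.94 y at 400,520 [-50.3 -60.7] rms 1.26
-y bottom 60 ang -4.88 y at 400,520 [-78.2 -88.4] rms 0.0
+y top 37 ang -3.14 y at 400,520 [35.  28.5] rms 0.0
```

Request:
{"name": "play_rows", "arguments": {
  "deltas": [
    [[1,-0.03,0.012,-0.05,0,0,0.0385],[1,-0.044,0.019,-0.1,0,0,0.0385],[1,-0.044,0.019,-0.12,0,0,0.0385],[1,-0.044,0.019,-0.12,0,0,0.0385],[1,-0.044,0.019,-0.12,0,0,0.0385]]
  ]
}}

```text
time_s: 11.05
tcp_pos: [399.1, 294.7, 126.5]
ee_rot: [0.0, -0.017, 1.0, 0.0]
force: [0.8, 0.2, -0.4]
gripper_width: 0.998
grasp_force: 0.0
```

Request:
{"name": "play_rows", "arguments": {
  "deltas": [
    [[1,0,0,-0.05,0,0,0],[1,0,0,-0.1,0,0,0],[1,0,0,-0.13,0,0,0],[1,0,0,-0.147,0,0,0],[1,0,0,-0.148,0,0,0],[1,0,0,-0.148,0,0,0]]
  ]
}}

```text
time_s: 11.65
tcp_pos: [398.9, 295.5, 16.0]
ee_rot: [0.001, -0.017, 1.0, 0.0]
force: [0.3, -0.8, 0.1]
gripper_width: 0.998
grasp_force: 0.0
```

Request:
{"name": "play_rows", "arguments": {
  "deltas": [
    [[0.5,0,0,0,0,0,0],[0.5,0,0,0,0,0,0],[0.5,0,0,0,0,0,0],[0.5,0,0,0,0,0,0],[0.5,0,0,0,0,0,0],[0.5,0,0,0,0,0,0]]
  ],
  "force": 50
}}

```text
time_s: 12.25
tcp_pos: [398.1, 295.3, 15.1]
ee_rot: [-0.0, -0.018, 1.0, -0.0]
force: [-0.9, -2.8, 5.2]
gripper_width: 0.606
grasp_force: 50.0
```

Request:
{"name": "play_rows", "arguments": {
  "deltas": [
    [[0.5,0,0,0.02,0,0,0],[0.5,0,0,0.05,0,0,0],[0.5,0,0,0.09,0,0,0],[0.5,0,0,0.12,0,0,0],[0.5,0,0,0.12,0,0,0]]
  ]
}}

```text
time_s: 12.75
tcp_pos: [399.0, 296.0, 107.1]
ee_rot: [0.002, -0.018, 1.0, 0.001]
force: [1.9, -0.0, -2.6]
gripper_width: 0.61
grasp_force: 50.0
```

Request:
{"name": "play_rows", "arguments": {
  "deltas": [
    [[0.5,0.005,-0.04,0,0,0,-0.005],[0.5,0.01,-0.09,0,0,0,-0.01],[0.5,0.015,-0.14,0,0,0,-0.015],[0.5,0.02,-0.19,0,0,0,-0.02],[0.5,0.025,-0.24,0,0,0,-0.025],[0.5,0.03,-0.29,0,0,0,-0.03],[0.5,0.035,-0.34,0,0,0,-0.035],[0.5,0.0425,-0.39,0,0,0,-0.0394],[0.5,0.0425,-0.422,0,0,0,-0.0394],[0.5,0.0425,-0.422,0,0,0,-0.0394]]
  ]
}}

```text
time_s: 13.75
tcp_pos: [429.9, -23.3, 103.9]
ee_rot: [-0.001, 0.046, 0.999, 0.0]
force: [-0.0, -0.4, -3.0]
gripper_width: 0.605
grasp_force: 50.0
```

Request:
{"name": "play_rows", "arguments": {
  "deltas": [
    [[0.5,0,0,0,0,0,0],[0.5,0,0,0,0,0,0],[0.5,0,0,0,0,0,0],[0.5,0,0,0,0,0,0]]
  ]
}}

```text
time_s: 14.15
tcp_pos: [430.0, -20.4, 104.9]
ee_rot: [-0.0, 0.044, 0.999, 0.0]
force: [0.1, -0.5, -2.8]
gripper_width: 0.61
grasp_force: 50.0
```

```bash
python3 - <<'E'
from h import *
for n in ("top","scene"):
    im,d,c=grab(n); np.savez(f"{n}4.npz",im=im,d=d); cv2.imwrite(f"pics/x{n}.png",im)
A=cv2.resize(cv2.imread("pics/xtop.png")[150:270,190:350],(400,300),interpolation=cv2.INTER_CUBIC)
B=cv2.resize(cv2.imread("pics/xscene.png")[150:240,210:330],(400,300),interpolation=cv2.INTER_CUBIC)
cv2.imwrite("pics/pre.png",np.hstack([A,B])); s=ctrl.state(); print(s["tcp_pos"],s["ee_rot"],s["force"],s["gripper_width"])
E
```

```text
[430.05063611 -20.61430178 104.96727705] [1.59631481e-05 4.36929320e-02 9.99045006e-01 4.98139359e-05] [ 0.38085691  0.20194749 -2.88871671] 0.6086473043923477
```

View pics/pre.png

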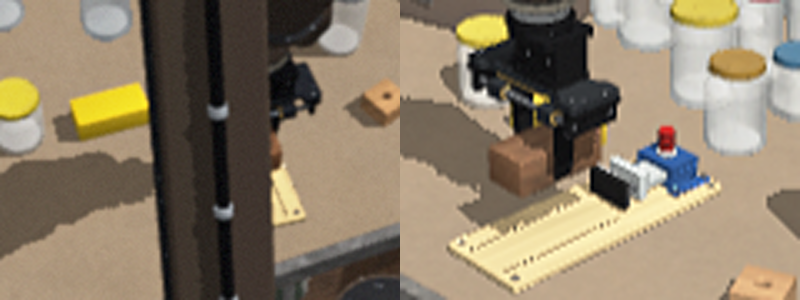

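The block is held level over the bed, short of the pad, at the right of the scene crop around (545,160). I'll shift it slightly sideways and lower it to just above the bed, then check sideways alignment numerically.

Request:
{"name": "play_rows", "arguments": {
  "deltas": [
    [[0.5,0,-0.0028,-0.03,0,0,0],[0.5,0,-0.0028,-0.06,0,0,0],[0.5,0,-0.0028,-0.085,0,0,0],[0.5,0,-0.0028,-0.098,0,0,0],[0.5,0,-0.0028,-0.1,0,0,0],[0.5,0,-0.0028,-0.1,0,0,0],[0.5,0,-0.0028,-0.1,0,0,0]]
  ]
}}

```text
time_s: 14.95
tcp_pos: [430.5, -23.2, 30.6]
ee_rot: [0.001, 0.044, 0.999, -0.0]
force: [-0.0, 0.4, -2.7]
gripper_width: 0.605
grasp_force: 50.0
```

```bash
cat > m5.py <<'E'
from h import *
cs=ctrl.calibration("scene"); s=ctrl.state(); print(s["tcp_pos"],s["ee_rot"],s["force"])
S=np.mean([ctrl.get_image("scene")[0].astype(float) for _ in range(4)],0); np.save("s5.npy",S); S8=S.round().astype(np.uint8)
h=cv2.cvtColor(S8,cv2.COLOR_BGR2HSV)
bedm=cv2.inRange(h,(17,60,120),(32,170,255)); brn=cv2.inRange(h,(0,85,20),(16,255,160)); brn[:180]=0
tcp=s["tcp_pos"]; f=192/np.tan(np.radians(cs["fov_y"])/2)
def proj(p): q=rot(cs).T@(np.array(p)-cs["position"]); return f*q[:2]/q[2]+[cs["cx"],cs["cy"]]
ax=np.array([np.cos(-.0885),np.sin(-.0885)]); n=np.array([-ax[1],ax[0]])
# block -y bottom edge: brown->bed transition, column by column, in strips beside the expected edge
u0=proj(np.r_[tcp[:2]-55*ax-29*n,12])[0]; u1=proj(np.r_[tcp[:2]+55*ax-29*n,12])[0]
B=[];E=[];L=[]
for u in range(int(u0)+1,int(u1)):
    vb=proj(np.r_[tcp[:2]+(-55+110*(u-u0)/(u1-u0))*ax-29*n,12])[1]; r=int(round(vb))
    g=S[r-7:r+5,u].min(1); mid=75; k=np.nonzero((g[:-1]<mid)&(g[1:]>=mid))[0]
    if len(k): i=k[-1]; B.append((u,r-7+i+(mid-g[i])/(g[i+1]-g[i])))
    col=bedm[:,u].copy(); col[:r-3]=0; w=np.nonzero(col)[0]
    if len(w): E.append((u,w.max()+.5))
def fit(pts,z):
    p=onz(cs,pts,z)[:,:2]; off=(p-tcp[:2])@n; al=(p-tcp[:2])@ax; k=np.ones(len(p),bool)
    for _ in range(4): c=np.polyfit(al[k],off[k],1); rr=off-np.polyval(c,al); k=abs(rr)<max(2,2*rr[k].std())
    return len(p),k.sum(),"off at tcp",round(c[1],1),"tilt deg",round(np.degrees(np.arctan(c[0])),2),"rms",rr[k].std().round(2)
print("block -y bottom edge",fit(B,12)); print("bed -y edge z12",fit(E,12),"z0",fit(E,0))
r0=proj(np.r_[tcp[:2]-29*n,12]).round().astype(int); print(r0); print(S8[r0[1]-8:r0[1]+14,r0[0]-3:r0[0]+4].min(2))
E
python3 m5.py
```

```text
[430.45727711 -23.22267295  30.6474527 ] [ 5.87530227e-04  4.41151049e-02  9.99026281e-01 -4.80700974e-05] [-0.04309957  0.35957331 -2.65043463]
block -y bottom edge (21, np.int64(21), 'off at tcp', np.float64(-20.5), 'tilt deg', np.float64(1.44), 'rms', np.float64(2.4))
bed -y edge z12 (21, np.int64(21), 'off at tcp', np.float64(-208.9), 'tilt deg', np.float64(-6.55), 'rms', np.float64(26.93)) z0 (21, np.int64(21), 'off at tcp', np.float64(-195.2), 'tilt deg', np.float64(-6.55), 'rms', np.float64(27.27))
[259 222]
[[ 48  23  15  15  15  14  13]
 [ 48  22  16  14  16  15  22]
 [ 46  22  15  13  18  15  30]
 [ 44  21  16  16  22  18  36]
 [ 42  21  21  21  21  13  40]
 [ 52  24  22  20  16  20  54]
 [ 67  24  15  22  48  68  86]
 [ 61  22  44 118  87 106 138]
 [ 59 115  83 167 138 136 188]
 [ 81 165 136 135 186 187 186]
 [137 135 187 187 186 186 184]
 [187 185 186 184 182 180 175]
 [184 184 182 178 174 173 174]
 [180 178 174 172 175 171 178]
 [173 172 174 170 178 153 137]
 [173 170 176 154 136 130 120]
 [174 152 136 130 120 113 142]
 [144 142 119 112 142 141 142]
 [139 141 140 142 141 140 142]
 [141 142 140 141 141 141 142]
 [140 141 140 141 142 142 140]
 [141 141 140 140 141 141 140]]
```

```bash
cat > m6.py <<'E'
import sys
from h import *
cs=ctrl.calibration("scene"); s=ctrl.state(); tcp=s["tcp_pos"]; lift=float(sys.argv[1])
S=np.mean([ctrl.get_image("scene")[0].astype(float) for _ in range(2)],0); np.save("s6.npy",S)
f=192/np.tan(np.radians(cs["fov_y"])/2)
def proj(p): q=rot(cs).T@(np.array(p)-cs["position"]); return f*q[:2]/q[2]+[cs["cx"],cs["cy"]]
ax=np.array([np.cos(-.0885),np.sin(-.0885)]); n=np.array([-ax[1],ax[0]])
for al in np.arange(-58,60,6):
    # sample the profile along n at z=12 through the image
    o=np.arange(-70,-8,2.); uv=np.array([proj(np.r_[tcp[:2]+al*ax+k*n,12]) for k in o]).astype(np.float32)
    g=cv2.remap(S.min(2).astype(np.float32),uv[:,0].copy(),uv[:,1].copy(),cv2.INTER_LINEAR).ravel()
    print(int(al),uv[0].round().astype(int),g.round().astype(int).tolist())
print("offsets",o[[0,-1]])
E
python3 m6.py 3.5
```

```text
-58 [255 232] [137, 135, 136, 151, 163, 173, 177, 176, 175, 176, 177, 178, 180, 181, 182, 182, 175, 170, 173, 184, 153, 121, 96, 117, 131, 137, 139, 142, 145, 151, 159]
-52 [256 232] [140, 143, 146, 152, 163, 171, 174, 175, 175, 175, 176, 177, 179, 180, 181, 183, 184, 182, 161, 135, 117, 132, 150, 140, 109, 82, 72, 70, 67, 69, 67]
-46 [257 231] [138, 143, 149, 158, 166, 173, 174, 173, 172, 171, 173, 176, 178, 180, 181, 182, 175, 160, 151, 160, 170, 150, 121, 97, 92, 89, 84, 71, 60, 55, 54]
-40 [258 231] [124, 130, 139, 149, 158, 166, 171, 173, 174, 175, 176, 178, 180, 181, 182, 182, 183, 176, 166, 154, 152, 161, 146, 125, 100, 82, 72, 69, 67, 67, 67]
-34 [260 230] [124, 133, 142, 154, 168, 175, 173, 171, 171, 172, 175, 177, 180, 182, 183, 184, 185, 171, 150, 138, 132, 113, 93, 100, 106, 98, 78, 65, 62, 64, 65]
-28 [261 229] [125, 131, 140, 152, 161, 166, 171, 172, 174, 174, 176, 178, 180, 182, 183, 184, 180, 167, 157, 146, 141, 141, 143, 123, 93, 66, 61, 63, 64, 64, 64]
-22 [262 229] [124, 132, 141, 151, 163, 171, 175, 173, 172, 173, 175, 178, 181, 183, 184, 185, 186, 186, 168, 154, 
[... 1473 characters left out ...]
, 100, 71, 63, 59, 60, 54, 46]
38 [274 223] [143, 143, 145, 151, 166, 174, 179, 177, 175, 176, 180, 183, 185, 186, 187, 186, 185, 184, 176, 165, 160, 144, 118, 95, 98, 99, 86, 69, 61, 62, 62]
44 [275 222] [132, 131, 142, 155, 164, 170, 173, 175, 177, 179, 180, 183, 184, 186, 187, 188, 186, 184, 180, 167, 146, 141, 146, 151, 123, 92, 66, 62, 61, 62, 64]
50 [276 222] [135, 145, 147, 153, 161, 170, 177, 179, 178, 178, 180, 183, 186, 187, 187, 187, 177, 159, 134, 148, 167, 183, 151, 108, 85, 87, 83, 70, 60, 62, 63]
56 [278 221] [138, 135, 141, 154, 169, 177, 177, 175, 177, 179, 181, 183, 186, 188, 188, 188, 180, 177, 180, 167, 134, 102, 111, 129, 139, 107, 82, 65, 63, 63, 63]
offsets [-70. -10.]
```

Request:
{"name": "play_rows", "arguments": {
  "deltas": [
    [[0.5,0,-0.0013,-0.002,0,0,0],[0.5,0,-0.0013,-0.004,0,0,0],[0.5,0,-0.0013,-0.0045,0,0,0],[0.5,0,-0.0013,-0.0045,0,0,0],[0.5,0,-0.0013,-0.0045,0,0,0]]
  ]
}}

```text
time_s: 15.75
tcp_pos: [430.2, -24.3, 27.1]
ee_rot: [0.0, 0.044, 0.999, -0.0]
force: [-1.5, -0.7, 11.3]
gripper_width: 0.61
grasp_force: 50.0
```

```bash
cat >> m6.py <<'E'
print(tcp,s["force"])
G=[]
for al in np.arange(-50,56,1.5):
    if -14<al<30: continue
    o=np.arange(-70,-8,1.); uv=np.array([proj(np.r_[tcp[:2]+al*ax+k*n,12]) for k in o]).astype(np.float32)
    G.append(cv2.remap(S.min(2).astype(np.float32),uv[:,0].copy(),uv[:,1].copy(),cv2.INTER_LINEAR).ravel())
print("mean profile",dict(zip(o.astype(int).tolist(),np.mean(G,0).round().astype(int).tolist())))
E
python3 m6.py 0 | tail -2
```

```text
[430.16454286 -24.29291898  27.06844835] [-1.45527753 -0.71472591 11.34093303]
mean profile {-70: 128, -69: 130, -68: 132, -67: 135, -66: 138, -65: 143, -64: 147, -63: 153, -62: 158, -61: 163, -60: 168, -59: 171, -58: 172, -57: 173, -56: 174, -55: 174, -54: 174, -53: 175, -52: 175, -51: 176, -50: 176, -49: 177, -48: 178, -47: 180, -46: 181, -45: 182, -44: 183, -43: 184, -42: 184, -41: 185, -40: 185, -39: 186, -38: 185, -37: 184, -36: 181, -35: 177, -34: 171, -33: 163, -32: 154, -31: 143, -30: 132, -29: 120, -28: 108, -27: 97, -26: 87, -25: 79, -24: 72, -23: 67, -22: 64, -21: 62, -20: 61, -19: 61, -18: 61, -17: 62, -16: 62, -15: 62, -14: 62, -13: 62, -12: 62, -11: 61, -10: 59, -9: 58}
```

```bash
cat > m7.py <<'E'
from h import *
cs=ctrl.calibration("scene"); tcp=ctrl.state()["tcp_pos"]; f=192/np.tan(np.radians(cs["fov_y"])/2)
def proj(p): q=rot(cs).T@(np.array(p)-cs["position"]); return f*q[:2]/q[2]+[cs["cx"],cs["cy"]]
for a in(-.0955,-.0885,-.0815):
  ax=np.array([np.cos(a),np.sin(a)]); n=np.array([-ax[1],ax[0]]); G=[]
  for al in np.arange(-60,50,1.5):
    o=np.arange(-72,68,1.); uv=np.array([proj(np.r_[tcp[:2]+al*ax+k*n,12]) for k in o]).astype(np.float32)
    G.append(cv2.remap(np.load("scene3.npz")["im"].min(2).astype(np.float32),uv[:,0].copy(),uv[:,1].copy(),cv2.INTER_LINEAR).ravel())
  G=np.mean(G,0); 
  for lo,hi in((-42,-18),(18,44)):
    k=(o>=lo)&(o<=hi); b=np.interp(o[k],[lo,hi],[G[k][0],G[k][-1]]); w=np.clip(b-G[k]-3,0,None); print(a,"line centre",(w*o[k]).sum()/w.sum(),"depth",w.max(),"area",w.sum())
  if a==-.0885: print(dict(zip(o.astype(int).tolist(),G.round().astype(int).tolist())))
E
python3 m7.py
```

```text
-0.0955 line centre -28.514246024805722 depth 32.85551643371582 area 280.55823135375977
-0.0955 line centre 33.35638525166676 depth 21.794648390549867 area 180.31227463942307
-0.0885 line centre -28.476723075858423 depth 32.86517016092935 area 281.8108253479004
-0.0885 line centre 33.41869872267443 depth 21.919347322904144 area 181.34162198580228
{-72: 123, -71: 122, -70: 123, -69: 124, -68: 127, -67: 129, -66: 133, -65: 137, -64: 141, -63: 147, -62: 152, -61: 158, -60: 162, -59: 165, -58: 167, -57: 168, -56: 168, -55: 168, -54: 168, -53: 169, -52: 169, -51: 169, -50: 170, -49: 171, -48: 172, -47: 173, -46: 174, -45: 175, -44: 176, -43: 177, -42: 177, -41: 178, -40: 178, -39: 178, -38: 178, -37: 176, -36: 173, -35: 169, -34: 163, -33: 157, -32: 150, -31: 144, -30: 140, -29: 139, -28: 139, -27: 142, -26: 146, -25: 150, -24: 155, -23: 160, -22: 164, -21: 168, -20: 170, -19: 171, -18: 172, -17: 172, -16: 171, -15: 170, -14: 169, -13: 168, -12: 167, -11: 166, -10: 166, -9: 165, -8: 165, -7: 165, -6: 165, -5: 165, -4: 165, -3: 166, -2: 166, -1: 166, 0: 166, 1: 167, 2: 166, 3: 166, 4: 165, 5: 164, 6: 163, 7: 162, 8: 161, 9: 160, 10: 159, 11: 158, 12: 158, 13: 158, 14: 158, 15: 158, 16: 158, 17: 158, 18: 159, 19: 160, 20: 160, 21: 161, 22: 162, 23: 163, 24: 163, 25: 163, 26: 161, 27: 158, 28: 154, 29: 149, 30: 144, 31: 141, 32: 139, 33: 139, 34: 140, 35: 142, 36: 146, 37: 150, 38: 154, 39: 157, 40: 160, 41: 163, 42: 165, 43: 167, 44: 167, 45: 168, 46: 168, 47: 167, 48: 167, 49: 167, 50: 167, 51: 167, 52: 168, 53: 168, 54: 168, 55: 167, 56: 165, 57: 163, 58: 159, 59: 155, 60: 151, 61: 148, 62: 145, 63: 142, 64: 139, 65: 137, 66: 136, 67: 135}
-0.0815 line centre -28.434682568034667 depth 32.771994908650726 area 281.7694435119629
-0.0815 line centre 33.48574877201257 depth 22.19253187913162 area 182.44208233173077
```

The line centres sit at −28.5 and +33.4 mm, and the block edge at about −27, so the block is centred within about 1 mm. I'll ease the down force and advance towards the pad.

Request:
{"name": "play_rows", "arguments": {
  "deltas": [
    [[0.5,0,0,0.0014,0,0,0],[0.5,0,0,0.0014,0,0,0],[0.5,0.007,-0.0006,0.0014,0,0,0],[0.5,0.014,-0.0012,0.0014,0,0,0],[0.5,0.02,-0.0018,0.0014,0,0,0],[0.5,0.0266,-0.0024,0.0014,0,0,0],[0.5,0.0266,-0.0024,0.0014,0,0,0],[0.5,0.0266,-0.0024,0.0014,0,0,0]]
  ]
}}

```text
time_s: 16.65
tcp_pos: [449.9, -25.9, 27.6]
ee_rot: [-0.0, 0.044, 0.999, 0.0]
force: [-0.2, 0.5, -3.3]
gripper_width: 0.609
grasp_force: 50.0
```

Request:
{"name": "play_rows", "arguments": {
  "deltas": [
    [[0.5,0.002,-0.0002,0,0,0,0],[0.5,0.004,-0.0004,0,0,0,0],[0.5,0.0053,-0.0005,0,0,0,0],[0.5,0.0053,-0.0005,0,0,0,0],[0.5,0.0053,-0.0005,0,0,0,0]]
  ]
}}

```text
time_s: 17.15
tcp_pos: [454.0, -26.3, 27.7]
ee_rot: [-0.0, 0.044, 0.999, 0.0]
force: [0.3, -0.2, -2.4]
gripper_width: 0.61
grasp_force: 50.0
```

Request:
{"name": "play_rows", "arguments": {
  "deltas": [
    [[0.5,0.0013,-0.0001,-0.0004,0,0,0],[0.5,0.0027,-0.0002,-0.0004,0,0,0],[0.5,0.0027,-0.0002,-0.0004,0,0,0],[0.5,0.0027,-0.0002,-0.0004,0,0,0]]
  ]
}}

```text
time_s: 17.55
tcp_pos: [456.0, -26.5, 27.3]
ee_rot: [-0.0, 0.044, 0.999, 0.0]
force: [0.7, -0.4, -3.9]
gripper_width: 0.608
grasp_force: 50.0
```

Request:
{"name": "play_rows", "arguments": {
  "deltas": [
    [[0.5,0.0013,-0.0001,-0.0004,0,0,0],[0.5,0.0027,-0.0002,-0.0004,0,0,0],[0.5,0.0027,-0.0002,-0.0004,0,0,0],[0.5,0.0027,-0.0002,-0.0004,0,0,0]]
  ]
}}

```text
time_s: 17.95
tcp_pos: [458.2, -26.7, 27.1]
ee_rot: [0.0, 0.044, 0.999, 0.0]
force: [-0.4, 0.9, -0.3]
gripper_width: 0.605
grasp_force: 50.0
```

Request:
{"name": "play_rows", "arguments": {
  "deltas": [
    [[0.5,0.0013,-0.0001,0,0,0,0],[0.5,0.0027,-0.0002,0,0,0,0],[0.5,0.0027,-0.0002,0,0,0,0],[0.5,0.0027,-0.0002,0,0,0,0]]
  ]
}}

```text
time_s: 18.35
tcp_pos: [459.5, -26.7, 27.1]
ee_rot: [-0.001, 0.044, 0.999, 0.0]
force: [-5.9, 0.2, 4.5]
gripper_width: 0.61
grasp_force: 50.0
```

Request:
{"name": "play_rows", "arguments": {
  "deltas": [
    [[0.5,0,0,0.0004,0,0,0],[0.5,0.0013,-0.0001,0.0004,0,0,0],[0.5,0.0027,-0.0002,0.0004,0,0,0],[0.5,0.004,-0.0004,0.0004,0,0,0],[0.5,0.004,-0.0004,0.0004,0,0,0],[0.5,0.004,-0.0004,0.0004,0,0,0]]
  ]
}}

```text
time_s: 18.95
tcp_pos: [462.9, -27.1, 27.2]
ee_rot: [-0.0, 0.044, 0.999, 0.0]
force: [-3.2, -0.5, -4.3]
gripper_width: 0.607
grasp_force: 50.0
```

```bash
python3 - <<'E'
from h import *
F=[];P=[]
for i in range(4):
    s=ctrl.state();F.append(s["force"]);P.append(s["tcp_pos"]);m=s["moment"]; ctrl.get_image("scene")
print(np.mean(F,0),np.mean(P,0),m)
E
```

```text
[-3.1781017  -0.09301513 -4.43762663] [462.88421046 -27.05063296  27.23751844] [ 0.13448527  0.65193568 -0.05955708]
```

Request:
{"name": "play_rows", "arguments": {
  "deltas": [
    [[0.5,0.0013,-0.0001,-0.0002,0,0,0],[0.5,0.0027,-0.0002,-0.0004,0,0,0],[0.5,0.004,-0.0004,-0.0004,0,0,0],[0.5,0.004,-0.0004,-0.0004,0,0,0],[0.5,0.004,-0.0004,-0.0004,0,0,0]]
  ]
}}

```text
time_s: 19.65
tcp_pos: [465.7, -27.3, 27.1]
ee_rot: [-0.0, 0.044, 0.999, 0.0]
force: [-6.3, 0.2, 0.2]
gripper_width: 0.609
grasp_force: 50.0
```

Request:
{"name": "play_rows", "arguments": {
  "deltas": [
    [[0.5,0.0013,-0.0001,0,0,0,0],[0.5,0.0013,-0.0001,0,0,0,0],[0.5,0.0013,-0.0001,0,0,0,0]]
  ]
}}

```text
time_s: 19.95
tcp_pos: [466.4, -27.4, 27.1]
ee_rot: [-0.001, 0.044, 0.999, 0.0]
force: [-8.2, 0.5, 1.3]
gripper_width: 0.607
grasp_force: 50.0
```

Request:
{"name": "play_rows", "arguments": {
  "deltas": [
    [[0.5,0.0013,-0.0001,0.0001,0,0,0],[0.5,0.0029,-0.0003,0.0001,0,0,0],[0.5,0.0029,-0.0003,0.0001,0,0,0],[0.5,0.0029,-0.0003,0.0001,0,0,0],[0.5,0.0029,-0.0003,0.0001,0,0,0]]
  ]
}}

```text
time_s: 20.45
tcp_pos: [468.0, -27.5, 27.2]
ee_rot: [-0.001, 0.044, 0.999, 0.0]
force: [-10.5, 0.9, 2.9]
gripper_width: 0.608
grasp_force: 50.0
```

```bash
cat > st.py <<'E'
from h import *
F=[];P=[];M=[]
for i in range(6):
    s=ctrl.state();F.append(s["force"]);P.append(s["tcp_pos"]);M.append(s["moment"]); ctrl.get_image("scene")
print(np.mean(F,0),np.mean(P,0),np.mean(M,0),s["grasp_force"],s["ee_rot"])
E
python3 st.py; python3 m6.py 0 | tail -1
python3 - <<'E'
from h import *
im,d,c=grab("scene"); h=cv2.cvtColor(im,cv2.COLOR_BGR2HSV)
def cen(im):
    h=cv2.cvtColor(im,cv2.COLOR_BGR2HSV); m=(cv2.inRange(h,(0,150,60),(8,255,255))|cv2.inRange(h,(172,150,60),(180,255,255)))[180:205,280:300]; v,u=np.nonzero(m); return len(u),u.mean()+280,v.mean()+180
print("pin red before/now",cen(np.load("scene3.npz")["im"]),cen(im))
E
```

```text
[-10.14419206   0.66484197   2.98461058] [468.04132119 -27.48593567  27.19134476] [-0.0170199   1.37709557 -0.18028286] 50.002153515815735 [-1.20005861e-03  4.42147027e-02  9.99021308e-01  2.14122945e-04]
mean profile {-70: 127, -69: 129, -68: 132, -67: 135, -66: 138, -65: 143, -64: 148, -63: 154, -62: 160, -61: 165, -60: 170, -59: 173, -58: 175, -57: 176, -56: 177, -55: 177, -54: 177, -53: 177, -52: 178, -51: 178, -50: 179, -49: 179, -48: 180, -47: 181, -46: 183, -45: 184, -44: 184, -43: 185, -42: 186, -41: 186, -40: 187, -39: 187, -38: 187, -37: 187, -36: 185, -35: 181, -34: 175, -33: 167, -32: 158, -31: 147, -30: 137, -29: 125, -28: 114, -27: 102, -26: 92, -25: 83, -24: 75, -23: 69, -22: 65, -21: 63, -20: 62, -19: 61, -18: 61, -17: 62, -16: 62, -15: 62, -14: 62, -13: 62, -12: 61, -11: 61, -10: 60, -9: 59}
pin red before/now (28, np.float64(289.5), np.float64(191.0)) (33, np.float64(290.0), np.float64(190.8181818181818))
```

Request:
{"name": "play_rows", "arguments": {
  "deltas": [
    [[0.5,0.0006,-0.0001,0.0003,0,0,0],[0.5,0.0013,-0.0001,0.0003,0,0,0],[0.5,0.0013,-0.0001,0.0003,0,0,0],[0.5,0.0013,-0.0001,0.0003,0,0,0],[0.5,0.0013,-0.0001,0.0003,0,0,0]]
  ]
}}

```text
time_s: 21.4
tcp_pos: [468.6, -27.5, 27.3]
ee_rot: [-0.002, 0.044, 0.999, 0.0]
force: [-10.4, -0.5, 1.8]
gripper_width: 0.609
grasp_force: 50.0
```

```bash
python3 st.py
```

```text
[-11.37355587  -0.16322572   1.51480572] [468.64321283 -27.52439     27.27183399] [-0.07161498  1.55670091 -0.20470022] 50.00213921070099 [-1.65372148e-03  4.42161022e-02  9.99020584e-01  2.74204968e-04]
```

```bash
python3 -c "
from workcell import ctrl
print(ctrl.job_done())"
```

```text
the job is handed in; nothing more can be done
None
```

I pushed the pin fully home and let go, then laid the block on the bed between the lines and handed the job in at about 22 s with the gripper still holding it against the pad. The wrist pushed 11.4 N, so I estimate the pad felt about 10 N after friction. Centring between the lines was checked numerically to about 1 mm. I steered clear of the jars, can and tape roll, but took no final picture to check them.

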